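# Load a flower die into the die carrier and lock it

### The job

Lay the loose flower die in the empty bay of the grey die carrier, flat on the bay floor and the same way round as the die already there (tab pointing away from the robot, under the cover's window), and let go of it. Then slide the black lock grip under the lamp bar to the left (seen from the robot), fully home against its end stop, so that both tabs are locked in. Leave the other die in its bay and the jar, dish and awl where they are.

Things in the scene. Friction and masses are not known exactly. Their poses are not given: they have to be found in the camera images.
- carrier: Grey fixture fixed to the table. Origin: on the table midway between its two bays; +x to its lamp side (away from the robot), +y along the lock's travel. Base 12 mm thick, x -38 to 112, y -118 to 118 mm. Bay centres at x 0, y +40 and -40; each bay is 38 mm wide (y), x -25 to 45, its floor at z 12 mm, its walls 4 mm thick and rising 8 mm above the floor.
- cover (a point): Top centre of the carrier's cover (x 40, y 0, z 40 mm in the carrier's frame). The cover is a 4 mm plate over x 26 to 54 mm, with an open window 38 mm wide over the tab end of each bay.
- lamp_edge (a point): Middle of the lower front edge of the carrier's lamp bar (x 80, y 0, z 126 mm in the carrier's frame). The bar spans the full width of the carrier, 26 mm deep, 40 mm high (z 126 to 166), on posts at y +-108 mm, x 90 to 102; free space below it.
- pad: Thin cork liner (0.8 mm, may be ignored) on the floor of the empty bay; it marks which of the two bays is empty. Origin: bay centre at floor level, where the loose die's origin belongs; axes as the carrier's. The seated die's bay has none.
- loose_die: Aluminium die to load, upright on the table, about 0.13 kg. Body 40 (x) x 30 (y) x 34 mm high with a shallow brass flower on top; from its +x end sticks out a tab 20 mm long, 20 wide, 10 high, level with the underside. Origin: centre of the body's underside (tab not counted), +x towards the tab.
- loose_die_tab (a point): End of the loose die's tab: 40 mm along +x from the die's origin, 5 mm above its underside.
- seated_die: An identical die already seated in the other bay, tab to the carrier's +x. Same origin and axes as the loose die.
- lock_grip (a point): Top centre of the black lock grip, an upright post 14 x 14 mm, top 81 mm above the table, free down to z 40 mm. It stands at x 72 mm of the carrier and moves along its y from -24 (open) to +24 mm (locked). The lamp bar starts 8 mm beyond its centre line: a vertical gripper cannot reach it; lean the tool about 40 degrees, coming from the bays' side.
- lock (a joint): Lock slide travel in m: 0 open, 0.048 at the end stop (locked), growing along the carrier's +y; about 3 N of friction. It carries two steel lugs (z 26 to 32 mm) that move from under the cover into its windows, over the dies' tabs; a die not fully down or the wrong way round blocks them.
- jar: Glass bead jar with a steel cap, 56 mm diameter, 75 mm high; bystander. Origin: centre of its underside.
- dish: White ceramic dish, 84 mm diameter, 32 mm high; bystander. Origin: centre of its underside.
- awl: Awl lying on the table, 150 mm long; bystander. Origin: below its middle.
Mind the look-alikes: they are no part of the job. Leave any blue look-alike of the loose_die alone.

How it is judged:
On the way, in this order (a step that is already met when the one before it is completed fails the run):
1. the loose die lies flat in the empty bay, tab to the carrier's far side, and is released (horizontal distance between loose_die and pad below 0.008 m and height (world z) of loose_die between 0.009 and 0.0155 m and x of loose_die_tab in the frame of pad above 0.032 m and angle between loose_die's own z axis and vertical below 0.08 rad and contact force between loose_die and the fingers below 0.3 N and linear speed of loose_die below 0.02 m/s), for 0.2 s.
2. the lock grip is against its end stop (value of joint lock above 0.0455 m), for 0.2 s.
At the end, for the whole second after the job is handed in: The loose die is flat on the floor of the bay that was empty (origin within 8 mm of the bay centre, tab towards the carrier's far side), the other die is still seated (within 8 mm of its start), and the lock is within 2.5 mm of its end stop; everything is at rest (horizontal distance between loose_die and pad below 0.008 m and height (world z) of loose_die between 0.009 and 0.0155 m and x of loose_die_tab in the frame of pad above 0.032 m and angle between each of loose_die, seated_die's own z axis and vertical below 0.08 rad and distance of seated_die from where it was at the start of the episode below 0.008 m and value of joint lock above 0.0455 m and linear speed of loose_die below 0.02 m/s); the robot touches nothing.
It fails at once if the die that was already seated is lifted or pushed out of its place (distance of seated_die from where it was at the start of the episode above 0.012 m).
It fails at once if the jar, dish or awl is moved by more than 20 mm, or the jar tipped (distance of any of jar, dish, awl from where it was at the start of the episode above 0.02 m or angle between jar's own z axis and vertical above 0.4 rad).
It also fails if it takes over 54 s, if anything falls off the work surface, if the arm or the gripper's body presses on something with over 40 N, if the wrist force passes 120 N, or if a joint passes its speed limit or range.

### The arm

A 6-joint arm with a two-finger parallel gripper is mounted at the origin on the work surface. World frame = base frame: x ahead of the robot, y to its left, z up, the work surface at z = 0. Lengths are in m, angles in rad, forces in N, time in s.
With the tool pointing down it reaches from about 0.35 to 0.775 m from the base axis. Payload 7.3 kg.
Tool frame: the origin (TCP) lies at the very end of the fingers, on their centre line; the grasp point (between the pads) lies 19 mm behind it; z points along the fingers, y is the line along which they close (so a half turn about z gives the same grasp; the last joint's range is limited). The gripper opens to 92 mm and grips with 3 to 60 N. Pads are 19 mm wide; open, the fingers measure 130 mm over their backs; the gripper's body (75 mm by 190 mm) begins 47 mm behind the grasp point.
Start: joints at [-1.436, 0.342, 1.524, -0, 1.275, -0.146], TCP at [0.146, -0.504, 0.227] pointing down, gripper open.
Joint ranges: [-2.53, 2.53], [-0.77, 2.02], [0.04, 2.7], [-1, 4.14], [0.28, 2.66], [-3.11, 3.11]. Speed limits (rad/s): [2.57, 2.57, 3.14, 3.14, 3.14, 3.14].

### API

Orientations are given as [roll, pitch, yaw] about the fixed x, y, z axes, in that order (R = Rz(yaw) Ry(pitch) Rx(roll)).
In Python, from cell import observe, read_camera, get_calibration, hand_in, search_frame gives the robot as it stands.
- The arm moves only by the tool step_arm, never from a script. Its argument "commands" is a list of rows, each an object with "translation": the shift along the tool's x, y, z in mm, a list of three; "roll": the turn about the tool's z in rad. In form: [{"translation": [x, y, z], "roll": roll}, ...]. A call has 1 to 20 rows; each row shifts and turns the commanded pose from where the row before left it, along the tool's axes as they then stand; what a row does not reach is not made up. A row lasts 1/12 s, in which the tool goes at most 41.7 mm and 7.16 degrees, less where a joint would pass 70% of its speed; a pose out of reach is approached as far as the arm can. A call is refused whole if a number of a shift passes 41.7 or a number of a turn 0.125, either way. A call with a gripper value outside its range is refused whole. "fingers" is the opening, from 0 (shut) to 1 (fully open), set as the call begins (left out, the last holds). The fingers move at their own pace and stop on an object; "grip_force" is the grip in N (left out, the last holds). Time passes only in rows, so rows that do not move let the fingers close. It gives the time, the measured TCP pose, the force, the opening and the grip force at its end, in the units of the state.
- observe(): the state, without advancing time (a new reading comes with each control period).
- read_camera(name): name is "side" or "top"; returns the picture (420x560x3 uint8, red, green, blue); there is no depth.
- get_calibration(name): a dict with "camera_matrix" (3x3 intrinsics, pixels), "dist_coeffs" ([k1, k2, p1, p2, k3] as OpenCV has them; the pictures are not rectified), "world_from_camera" (4x4, takes a point from camera to world coordinates). Camera axes: x right, y up, looking along -z (the intrinsics and any distortion apply to the point x, -y, -z); pixel columns grow to the right and rows downward; lengths in m; the calibration is good to about 2 mm. A picture is of the moment at which its call begins. get_calibration takes no time and is no camera call.
- hand_in(): hands the job in; it is judged then, once.
Trained networks look in the newest picture that a camera, given by its name, has taken for a name from the list of things; names that differ only in an ending like _2 or _b are one class to them, and where a whole thing is asked for, a point or a joint stands for the part that bears it (a point fixed in the world has none). Each returns a list of dicts, best first, with "confidence" (0 to 1); they miss things now and then, are a little off and sometimes report something else, mostly with a low value. They report only what shows in the picture. A call takes as long as a camera call. They do not tell look-alikes from the thing itself.
- search_frame(camera, name): "at" ([x, y, z] in m, in world coordinates, good to about 4 mm: the middle of the surface that is visible of it).
The state is a dict: "time": time; "qpos": joint angles; "qvel": joint speeds; "joint_efforts": joint torques, N m; "tool_pos": TCP position; "tool_rot": TCP orientation; "contact_force": force on the tool from outside, world axes, zero at the start; "torque": the same for the moment, N m; "opening": finger opening in m; "grip_force": force on a finger pad.
Only numpy, scipy, OpenCV 4.12 (cv2) and the standard library are available. Lean on these libraries where they do the work, as an engineer would, in place of code of your own. Each camera call takes 0.05 s, during which the arm holds its last target. There are 200 camera calls.

## Working session

There is one attempt and no reset: what is moved stays moved. The work goes in short steps, Python scripts to look and compute and a tool call to move; the robot and the scene stay as the last step left them, time stands still between calls to the robot, and variables do not carry over. Pictures are saved under pics/ and viewed, at most 10 in all, crops included, and the job is handed in when it is done.

Besides the shell and the picture viewer there is one more tool, called after "Request:" as a command line: name --argument value ..., lists and objects as JSON in quotes. step_arm: Moves the arm, as the interface text tells. Its arguments: {"type":"object","properties":{"commands":{"type":"array"},"fingers":{"type":"number"},"grip_force":{"type":"number"}},"required":["commands"]}

```bash
mkdir -p pics; ls; python3 - <<'E'
from cell import *
import cv2,numpy as np
for c in("side","top"):
    im=read_camera(c);cv2.imwrite(f"pics/{c}0.png",im[:,:,::-1])
    k=get_calibration(c);print(c,np.round(k["camera_matrix"],1).tolist(),k["dist_coeffs"],np.round(k["world_from_camera"],3).tolist())
    for n in["loose_die","loose_die_tab","pad","seated_die","lock_grip","cover","lamp_edge","jar","dish","awl","carrier"]:
        print(n,[(np.round(d["at"],3).tolist(),round(d["confidence"],2)) for d in search_frame(c,n)][:4])
s=observe();print(s["time"],s["tool_pos"],s["tool_rot"],s["opening"])
E
```

```text
pics
side [[512.5, 0.0, 280.5], [0.0, 512.5, 209.3], [0.0, 0.0, 1.0]] [-0.0942398  0.         0.         0.         0.       ] [[-0.685, 0.446, -0.576, -0.222], [-0.729, -0.438, 0.527, 0.73], [-0.017, 0.78, 0.625, 0.926], [0.0, 0.0, 0.0, 1.0]]
loose_die [([0.554, 0.139, 0.013], 0.68), ([0.482, -0.127, 0.023], 0.53), ([0.507, -0.234, 0.021], 0.5)]
loose_die_tab [([0.481, -0.128, 0.025], 0.76), ([0.507, -0.23, 0.02], 0.68)]
pad [([0.555, 0.14, 0.012], 0.63)]
seated_die [([0.524, 0.071, 0.04], 0.74)]
lock_grip [([0.598, 0.072, 0.033], 0.63)]
cover [([0.597, 0.108, 0.033], 0.74)]
lamp_edge [([0.595, 0.108, 0.032], 0.9)]
jar [([0.671, -0.168, 0.051], 0.95)]
dish [([0.453, 0.384, 0.017], 0.65), ([0.672, -0.168, 0.049], 0.36)]
awl [([0.653, -0.344, 0.023], 0.51)]
carrier [([0.598, 0.108, 0.031], 0.9), ([0.597, 0.065, 0.032], 0.44)]
top [[484.4, 0.0, 277.8], [0.0, 484.4, 206.4], [0.0, 0.0, 1.0]] [0.01672311 0.         0.         0.         0.        ] [[-0.063, 0.975, -0.213, 0.317], [-0.998, -0.063, 0.009, 0.033], [-0.004, 0.213, 0.977, 1.18], [0.0, 0.0, 0.0, 1.0]]
loose_die [([0.508, -0.238, 0.036], 0.91), ([0.486, -0.131, 0.036], 0.84)]
loose_die_tab [([0.485, -0.13, 0.032], 0.76)]
pad [([0.555, 0.146, 0.012], 0.55)]
seated_die [([0.529, 0.062, 0.048], 0.8)]
lock_grip [([0.597, 0.054, 0.031], 0.55)]
cover [([0.595, 0.093, 0.028], 0.91), ([0.657, -0.349, 0.023], 0.59), ([0.595, 0.053, 0.029], 0.35)]
lamp_edge [([0.594, 0.093, 0.027], 0.65), ([0.654, -0.345, 0.024], 0.23)]
jar [([0.677, -0.178, 0.073], 0.64)]
dish [([0.442, 0.394, 0.014], 0.97)]
awl [([0.677, -0.176, 0.074], 0.7), ([0.66, -0.349, 0.024], 0.61)]
carrier [([0.596, 0.093, 0.026], 0.59)]
1.2 [ 0.14551658 -0.5044447   0.22673557] [3.14151557e+00 1.38726936e-05 2.80859675e-01] 0.09198088539397181
```

View pics/side0.png

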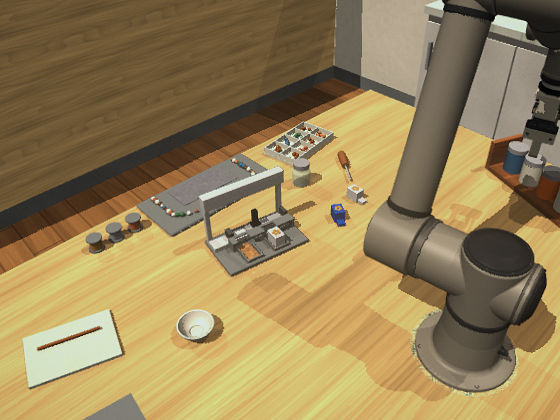

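View pics/top0.png

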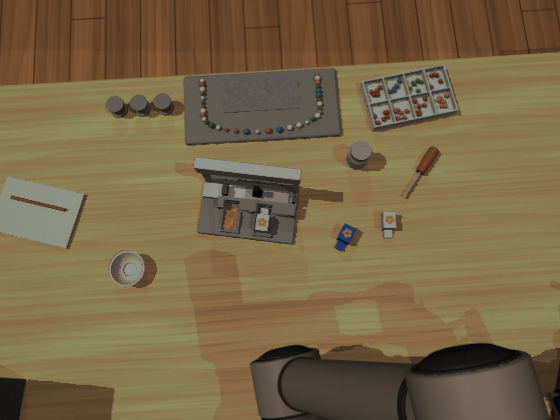

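The pictures show the silver loose die at top-view px (389,220), with its tab towards the robot. The blue look-alike is at (346,236). The carrier is around (250,205), its empty cork bay at (231,218) and the seated die at (262,222). I'll zoom in with one mosaic.

```bash
cat > h.py <<'E'
from cell import *
import cv2,numpy as np
def cal(c):
    k=get_calibration(c);return np.array(k["camera_matrix"]),np.array(k["dist_coeffs"]),np.array(k["world_from_camera"])
def ray(c,u,v):
    K,d,T=cal(c);p=cv2.undistortPoints(np.array([[[u,v]]],float),K,d)[0,0]
    return T[:3,3],T[:3,:3]@np.array([p[0],-p[1],-1.])
def atz(c,u,v,z):
    o,r=ray(c,u,v);return o+r*(z-o[2])/r[2]
def tri(a,b):
    A=[];B=[]
    for c,(u,v) in(("top",a),("side",b)):
        o,r=ray(c,u,v);r/=np.linalg.norm(r);P=np.eye(3)-np.outer(r,r);A.append(P);B.append(P@o)
    return np.linalg.lstsq(np.vstack(A),np.hstack(B),rcond=None)[0]
def proj(c,p):
    K,d,T=cal(c);q=np.linalg.inv(T)@np.append(p,1);return cv2.projectPoints(np.array([[q[0],-q[1],-q[2]]]),np.zeros(3),np.zeros(3),K,d)[0].ravel()
def mosaic(name,crops,s=(400,300)):
    out=[]
    for c,u,v,w in crops:
        im=read_camera(c)[:,:,::-1];h=w*s[1]//s[0]
        x=int(u-w//2);y=int(v-h//2)
        out.append(cv2.resize(im[y:y+h,x:x+w],s,interpolation=cv2.INTER_CUBIC))
    cv2.imwrite(name,np.vstack([np.hstack(out[i:i+2]) for i in range(0,len(out),2)]))
E
python3 - <<'E'
from h import *
mosaic("pics/m1.png",[("top",250,203,132),("top",389,222,40),("side",255,225,132),("side",356,194,40)])
E
```

```text
(no output)
```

View pics/m1.png

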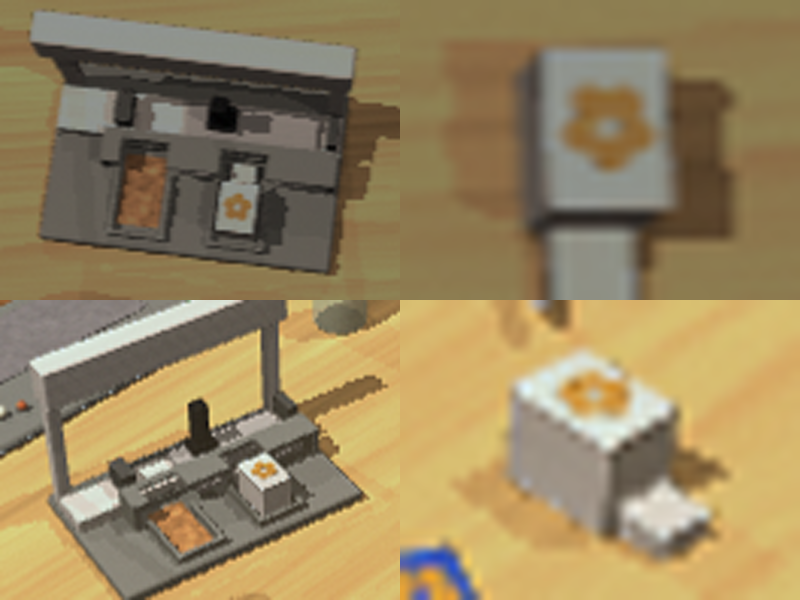

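The zoomed mosaic gives clear corners for the die's top face in both views. It also shows the front base corners and the pad edges. I'll triangulate these.

```bash
cat >> h.py <<'E'
def un(pts,x0,y0,s): return [((x+.5)/s-.5+x0,(y+.5)/s-.5+y0) for x,y in pts]
E
python3 - <<'E'
from h import *
r=lambda a:np.round(np.array(a)*1000,1).tolist()
t=un([(140,50),(266,50),(273,210),(140,210)],369,207,10)
s=un([(278,108),(185,50),(112,82),(208,152)],336,179,10) 
ct=np.mean(t,0);cs=np.mean(s,0)
print("die top tri",r(tri(ct,cs)),"top@34",r(atz("top",*ct,.034)),"side@34",r(atz("side",*cs,.034)))
print([r(atz("top",*p,.034)) for p in t]);print([r(atz("side",*p,.034)) for p in s])
k=400/132
ft=un([(40,238),(332,272)],184,154,k);fs=un([(120,298),(365,190)],189,176,k)
print("front L,R tri",[r(tri(a,b)) for a,b in zip(ft,fs)],[r(atz("top",*a,.012)) for a in ft],[r(atz("side",*a,.012)) for a in fs])
pt=un([(123,152),(172,155),(163,232),(116,228)],184,154,k)
print("pad",[r(atz("top",*p,.012)) for p in pt])
st=un([(220,181),(262,186),(257,234),(216,229)],184,154,k)
print("seated top@46",[r(atz("top",*p,.046)) for p in st],r(np.mean([atz("top",*p,.046) for p in st],0)))
lt=un([(222,100)],184,154,k);ls=un([(200,102)],189,176,k);print("grip top tri",r(tri(lt[0],ls[0])))
b=un([(33,40),(352,78)],184,154,k);print("bar front top edge@166",[r(atz("top",*p,.166)) for p in b])
E
```

```text
die top tri [517.4, -242.4, 35.4] top@34 [517.8, -242.6, 34.0] side@34 [518.4, -244.1, 34.0]
[[538.3, -229.2, 34.0], [536.4, -259.5, 34.0], [497.4, -256.7, 34.0], [499.4, -225.0, 34.0]]
[[498.4, -257.4, 34.0], [536.2, -260.2, 34.0], [540.8, -232.6, 34.0], [498.9, -226.5, 34.0]]
front L,R tri [[523.1, 225.6, 10.1], [477.8, -9.8, 11.0]] [[520.4, 223.2, 12.0], [477.8, -9.6, 12.0]] [[524.3, 228.3, 12.0], [476.8, -9.1, 12.0]]
pad [[587.1, 153.7, 12.0], [582.0, 113.9, 12.0], [519.0, 124.1, 12.0], [524.7, 161.8, 12.0]]
seated top@46 [[550.9, 74.7, 46.0], [544.8, 41.9, 46.0], [506.8, 48.1, 46.0], [512.8, 79.9, 46.0]] [528.8, 61.2, 46.0]
grip top tri [606.5, 67.5, 80.3]
bar front top edge@166 [[638.4, 199.1, 166.0], [595.3, -28.1, 166.0]]
```

Request:
step_arm --commands '[{"translation":[0,0,0],"roll":0.123},{"translation":[0,0,0],"roll":0.124},{"translation":[0,0,0],"roll":0.124},{"translation":[29,-24.5,6],"roll":0},{"translation":[29,-24.5,6],"roll":0},{"translation":[29,-24.5,6],"roll":0},{"translation":[29,-24.5,6],"roll":0},{"translation":[29,-24.5,6],"roll":0},{"translation":[29,-24.5,6],"roll":0},{"translation":[29,-24.5,6],"roll":0},{"translation":[29,-24.5,6],"roll":0},{"translation":[29,-24.5,6],"roll":0},{"translation":[29,-24.5,6],"roll":0},{"translation":[29,-24.5,6],"roll":0},{"translation":[29,-24.5,6],"roll":0}]' --fingers 0.75 --grip_force 25

```text
time: 2.65
tool_pos: [0.52, -0.2416, 0.1545]
tool_rot: [3.141, -0.0, -0.09]
contact_force: [0.4, -1.2, 0.1]
opening: 0.0692
grip_force: 0.0
```

Request:
step_arm --commands '[{"translation":[-2,1.5,36],"roll":0},{"translation":[0,0,36],"roll":0},{"translation":[0,0,36],"roll":0},{"translation":[0,0,20],"roll":0},{"translation":[0,0,14.5],"roll":0},{"translation":[0,0,0],"roll":0}]'

```text
time: 3.15
tool_pos: [0.5145, -0.2431, 0.0088]
tool_rot: [-3.139, 0.006, -0.09]
contact_force: [-1.2, -0.5, 0.3]
opening: 0.0689
grip_force: 0.0
```

Request:
step_arm --commands '[{"translation":[0,0,0],"roll":0},{"translation":[0,0,0],"roll":0},{"translation":[0,0,0],"roll":0},{"translation":[0,0,0],"roll":0},{"translation":[0,0,0],"roll":0},{"translation":[0,0,0],"roll":0}]' --fingers 0

```text
time: 3.65
tool_pos: [0.5168, -0.2445, 0.013]
tool_rot: [3.141, -0.001, -0.09]
contact_force: [0.4, 0.5, 1.6]
opening: 0.0332
grip_force: 0.4
```

Request:
step_arm --commands '[{"translation":[0,0,0],"roll":0},{"translation":[0,0,0],"roll":0},{"translation":[0,0,0],"roll":0},{"translation":[0,0,0],"roll":0}]'

```text
time: 3.98
tool_pos: [0.5167, -0.2444, 0.0128]
tool_rot: [3.141, -0.001, -0.09]
contact_force: [0.2, 1.5, 5.8]
opening: 0.0299
grip_force: 25.0
```

Request:
step_arm --commands '[{"translation":[0,0,-20],"roll":0},{"translation":[0,0,-33],"roll":0},{"translation":[0,0,-33],"roll":0},{"translation":[0,0,-33],"roll":-0.122},{"translation":[0,0,0],"roll":-0.122},{"translation":[0,0,0],"roll":-0.122},{"translation":[0,0,0],"roll":-0.122},{"translation":[0,0,0],"roll":-0.122},{"translation":[0,0,0],"roll":-0.122},{"translation":[0,0,0],"roll":-0.122},{"translation":[0,0,0],"roll":-0.122},{"translation":[0,0,0],"roll":-0.122},{"translation":[0,0,0],"roll":-0.122},{"translation":[0,0,0],"roll":-0.122},{"translation":[0,0,0],"roll":-0.122},{"translation":[0,0,0],"roll":-0.122},{"translation":[0,0,0],"roll":-0.122},{"translation":[0,0,0],"roll":-0.122}]'

```text
time: 5.48
tool_pos: [0.5161, -0.2443, 0.1307]
tool_rot: [-3.141, -0.0, 1.746]
contact_force: [-0.1, -0.8, -1.7]
opening: 0.0297
grip_force: 25.0
```

Request:
step_arm --commands '[{"translation":[0,0,0],"roll":-0.122},{"translation":[0,0,0],"roll":-0.122},{"translation":[0,0,0],"roll":-0.122},{"translation":[0,0,0],"roll":-0.122},{"translation":[0,0,0],"roll":-0.122},{"translation":[0,0,0],"roll":-0.122},{"translation":[0,0,0],"roll":-0.122},{"translation":[0,0,0],"roll":-0.122},{"translation":[0,0,0],"roll":-0.122},{"translation":[0,0,0],"roll":-0.122},{"translation":[0,0,0],"roll":0},{"translation":[0,0,0],"roll":0}]'

```text
time: 6.48
tool_pos: [0.5162, -0.2442, 0.1308]
tool_rot: [3.141, -0.001, 2.956]
contact_force: [-0.3, 0.2, -1.3]
opening: 0.0299
grip_force: 25.0
```

Request:
step_arm --commands '[{"translation":[3.7,34.85,0],"roll":0},{"translation":[3.7,34.85,0],"roll":0},{"translation":[3.7,34.85,0],"roll":0},{"translation":[3.7,34.85,0],"roll":0},{"translation":[3.7,34.85,0],"roll":0},{"translation":[3.7,34.85,0],"roll":0},{"translation":[3.7,34.85,0],"roll":0},{"translation":[3.7,34.85,0],"roll":0},{"translation":[3.7,34.85,0],"roll":0},{"translation":[3.7,34.85,0],"roll":0},{"translation":[3.6,34.8,0],"roll":0},{"translation":[0,0,25],"roll":0},{"translation":[0,0,25],"roll":0},{"translation":[0,0,0],"roll":0},{"translation":[0,0,0],"roll":0}]'

```text
time: 7.73
tool_pos: [0.5448, 0.1399, 0.0803]
tool_rot: [-3.14, -0.003, 2.958]
contact_force: [0.2, -0.1, -0.7]
opening: 0.0295
grip_force: 25.0
```

```bash
python3 - <<'E'
from h import *
mosaic("pics/m2.png",[("top",245,203,100),("side",255,225,100)])
E
```

```text
(no output)
```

View pics/m2.png

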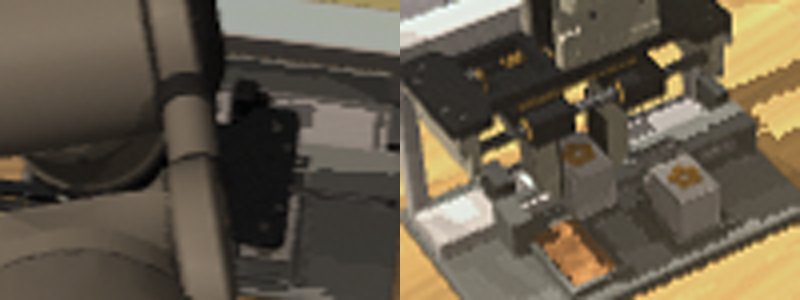

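The top view is blocked by the arm. The side view shows the held die with its flower at crop px (580,153), above and behind the cork bay. I'll check its position from the side ray.

```bash
python3 - <<'E'
from h import *
r=lambda a:np.round(np.array(a)*1000,1).tolist()
u=un([(180,153),(164,136),(217,148),(212,180),(285,177),(0,0)],205,188,4)
print("flower",r(atz("side",*u[0],.1015)), "seated flower@46",r(atz("side",*u[4],.046)))
# predicted flower/seated/pad with psi -.18
for p in([.5448-.001,.1399,.1015],[.5298,.061,.046]): 
    q=proj("side",p);print(((q-[205,188])*4).round(1))
for x,y in((-25,-19),(-25,19),(26,19),(26,-19)):
    c,s=np.cos(-.18),np.sin(-.18);q=proj("side",[.5445+(c*x-s*y)/1000,.140+(s*x+c*y)/1000,.0125]);print(x,y,((q-[205,188])*4).round(1)+[400,0])
E
```

```text
flower [543.6, 135.5, 101.5] seated flower@46 [528.9, 62.2, 46.0]
[172.9 154.5]
[283.9 174. ]
-25 -19 [625.1 269.6]
-25 19 [574.  292.8]
26 19 [534.6 247. ]
26 -19 [585.  224.9]
```

Request:
step_arm --commands '[{"translation":[0,0,20],"roll":0},{"translation":[0,0,20],"roll":0},{"translation":[0,0,5],"roll":0},{"translation":[0,0,4],"roll":0},{"translation":[0,0,3],"roll":0},{"translation":[0,0,1],"roll":0},{"translation":[0,0,0],"roll":0},{"translation":[0,0,0],"roll":0},{"translation":[0,0,0],"roll":0}]'

```text
time: 8.58
tool_pos: [0.5462, 0.1401, 0.0289]
tool_rot: [3.141, 0.001, 2.96]
contact_force: [-0.1, 0.4, -0.5]
opening: 0.0295
grip_force: 25.0
```

Request:
step_arm --commands '[{"translation":[1,0,2],"roll":0},{"translation":[0,0,1],"roll":0},{"translation":[0,0,0],"roll":0},{"translation":[0,0,0],"roll":0}]'

```text
time: 8.92
tool_pos: [0.5447, 0.1402, 0.0251]
tool_rot: [-3.141, -0.0, 2.96]
contact_force: [0.1, 0.3, -1.4]
opening: 0.0297
grip_force: 25.0
```

Request:
step_arm --commands '[{"translation":[0,0,0],"roll":0},{"translation":[0,0,0],"roll":0},{"translation":[0,0,0],"roll":0},{"translation":[0,0,0],"roll":0},{"translation":[0,0,0],"roll":0},{"translation":[0,0,0],"roll":0}]' --fingers 0.5

```text
time: 9.42
tool_pos: [0.5449, 0.1402, 0.0253]
tool_rot: [-3.142, 0.0, 2.96]
contact_force: [0.0, 0.2, 0.5]
opening: 0.0464
grip_force: 0.0
```

Request:
step_arm --commands '[{"translation":[0,0,-10],"roll":0},{"translation":[0,0,-25],"roll":0},{"translation":[0,0,-35],"roll":0},{"translation":[0,0,-35],"roll":0},{"translation":[20,0,-35],"roll":0},{"translation":[30,0,-20],"roll":0},{"translation":[40,0,0],"roll":0},{"translation":[0,0,0],"roll":0}]'

```text
time: 10.08
tool_pos: [0.4494, 0.1571, 0.1861]
tool_rot: [-3.141, -0.005, 2.961]
contact_force: [0.4, -0.3, -0.9]
opening: 0.0457
grip_force: 0.0
```

```bash
python3 - <<'E'
from h import *
mosaic("pics/m3.png",[("top",245,203,100),("side",255,225,100)])
print(observe()["qpos"])
E
```

```text
[ 1.72319768e-01  3.01375238e-01  1.70356051e+00 -1.25417721e-04
  1.13526680e+00 -1.21780499e+00]
```

View pics/m3.png

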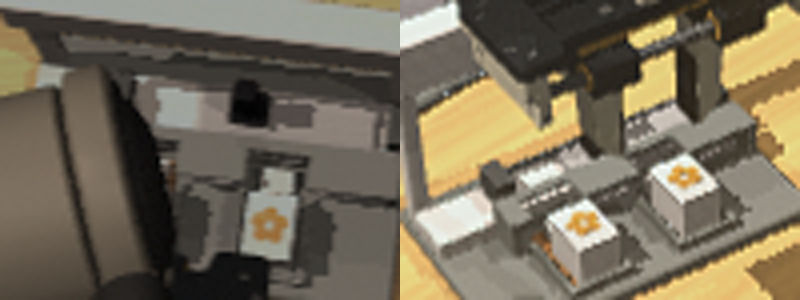

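The loose die sits in its bay next to the seated one: flowers at (582,222) and (685,177), heights matching, tab under the window.

The rows only give translation and roll, so there is no direct way to lean the tool. I'll test in free space, high up, whether driving past the reach limit leans it.

Request:
step_arm --commands '[{"translation":[0,0,-40],"roll":0},{"translation":[0,0,-40],"roll":0},{"translation":[0,0,-40],"roll":0},{"translation":[0,0,-40],"roll":0},{"translation":[-40,0,0],"roll":0},{"translation":[-40,0,0],"roll":0},{"translation":[-40,0,0],"roll":0},{"translation":[-40,0,0],"roll":0},{"translation":[-40,0,0],"roll":0},{"translation":[-40,0,0],"roll":0},{"translation":[-40,0,0],"roll":0},{"translation":[-40,0,0],"roll":0},{"translation":[-40,0,0],"roll":0},{"translation":[-40,0,0],"roll":0},{"translation":[-40,0,0],"roll":0},{"translation":[-40,0,0],"roll":0}]'

```text
time: 11.52
tool_pos: [0.8142, 0.0676, 0.302]
tool_rot: [3.123, 0.064, 2.958]
contact_force: [0.3, 0.2, -0.7]
opening: 0.0459
grip_force: 0.0
```

```bash
python3 - <<'E'
from h import *
s=observe();print(np.round(s["qpos"],3),np.round(s["qvel"],2))
u=un([(182,222),(285,177)],205,188,4)
print([np.round(atz("side",*p,.046)*1000,1) for p in u])
E
```

```text
[-0.014  1.039  0.036  0.009  2.001 -1.398] [-0.15  0.14 -0.03  0.04 -0.45 -0.13]
[array([542.9, 138.5,  46. ]), array([528.9,  62.2,  46. ])]
```

It does: the tool now leans 0.065 rad outward (joint sum 3.076), with q3 at its lower stop. I'll continue with small steps.

Request:
step_arm --commands '[{"translation":[-10,0,0],"roll":0},{"translation":[-10,0,0],"roll":0},{"translation":[-10,0,0],"roll":0},{"translation":[-10,0,0],"roll":0},{"translation":[-10,0,0],"roll":0},{"translation":[-10,0,0],"roll":0}]'

```text
time: 12.02
tool_pos: [0.8329, 0.0556, 0.294]
tool_rot: [3.113, 0.104, 2.959]
contact_force: [0.2, 0.1, -0.1]
opening: 0.0459
grip_force: 0.0
```

```bash
python3 - <<'E'
from h import *
s=observe();print(np.round(s["qpos"],3),np.round(s["qvel"],2))
E
```

```text
[-0.03   1.05   0.036  0.014  1.948 -1.414] [-0.04  0.04 -0.    0.01 -0.11 -0.03]
```

Request:
step_arm --commands '[{"translation":[20,0,0],"roll":0},{"translation":[40,0,0],"roll":0},{"translation":[40,0,0],"roll":0},{"translation":[40,0,0],"roll":0},{"translation":[0,0,0],"roll":0}]'

```text
time: 12.43
tool_pos: [0.732, 0.0754, 0.2802]
tool_rot: [3.116, 0.082, 2.961]
contact_force: [-0.1, 1.0, -3.0]
opening: 0.0457
grip_force: 0.0
```

```bash
python3 - <<'E'
from h import *
s=observe();print(np.round(s["qpos"],3),np.round(s["qvel"],2))
E
```

```text
[-0.006  0.69   0.801  0.011  1.565 -1.397] [-0.02  0.12 -0.37 -0.    0.06 -0.01]
```

The lean stays after moving back in (about 0.085 rad), so it accumulates. I'll keep pushing outward to build it up.

Request:
step_arm --commands '[{"translation":[-25,0,0],"roll":0},{"translation":[-25,0,0],"roll":0},{"translation":[-25,0,0],"roll":0},{"translation":[-25,0,0],"roll":0},{"translation":[-40,0,0],"roll":0},{"translation":[-40,0,0],"roll":0},{"translation":[-40,0,0],"roll":0},{"translation":[-40,0,0],"roll":0},{"translation":[-40,0,0],"roll":0},{"translation":[-40,0,0],"roll":0},{"translation":[-40,0,0],"roll":0},{"translation":[-40,0,0],"roll":0},{"translation":[-40,0,0],"roll":0},{"translation":[-40,0,0],"roll":0}]'

```text
time: 13.6
tool_pos: [0.936, -0.0193, 0.2582]
tool_rot: [3.06, 0.351, 2.944]
contact_force: [-0.3, -0.5, 1.0]
opening: 0.0462
grip_force: 0.0
```

```bash
cat >> h.py <<'E'
from scipy.spatial.transform import Rotation as Ro
def st():
    s=observe();R=Ro.from_euler("xyz",s["tool_rot"]).as_matrix()
    print("q",np.round(s["qpos"],3),"t",s["time"]);print("p",np.round(s["tool_pos"]*1000 if hasattr(s["tool_pos"],"shape") else np.array(s["tool_pos"])*1000,1));print(np.round(R,3),"lean",round(float(np.arccos(-R[2,2])),3));return s,R
E
python3 -c "
from h import *
st()"
```

```text
q [-0.121  1.117  0.036  0.055  1.633 -1.495] t 13.6
p [936.  -19.3 258.2]
[[-0.921  0.168  0.352]
 [ 0.185  0.983  0.013]
 [-0.343  0.077 -0.936]] lean 0.36
```

Request:
step_arm --commands '[{"translation":[-40,0,0],"roll":0},{"translation":[-40,0,0],"roll":0},{"translation":[-40,0,0],"roll":0},{"translation":[-40,0,0],"roll":0},{"translation":[-40,0,0],"roll":0},{"translation":[-40,0,0],"roll":0},{"translation":[-40,0,0],"roll":0},{"translation":[-40,0,0],"roll":0},{"translation":[-40,0,0],"roll":0},{"translation":[-40,0,0],"roll":0},{"translation":[-40,0,0],"roll":0},{"translation":[-40,0,0],"roll":0}]'

```text
time: 14.6
tool_pos: [1.0037, -0.0846, 0.3409]
tool_rot: [3.002, 0.659, 2.904]
contact_force: [0.1, 0.1, -0.3]
opening: 0.0458
grip_force: 0.0
```

```bash
python3 -c "
from h import *
st()"
```

```text
q [-0.196  1.075  0.037  0.116  1.367 -1.561] t 14.6
p [1003.7  -84.6  340.9]
[[-0.768  0.15   0.622]
 [ 0.186  0.982 -0.008]
 [-0.613  0.11  -0.783]] lean 0.672
```

The lean is 0.672 rad (38.5°), which is enough. Now back over the bays, high up.

Request:
step_arm --commands '[{"translation":[28.7,5.45,-21.7],"roll":0},{"translation":[28.7,5.45,-21.7],"roll":0},{"translation":[28.7,5.45,-21.7],"roll":0},{"translation":[28.7,5.45,-21.7],"roll":0},{"translation":[28.7,5.45,-21.7],"roll":0},{"translation":[28.7,5.45,-21.7],"roll":0},{"translation":[28.7,5.45,-21.7],"roll":0},{"translation":[28.7,5.45,-21.7],"roll":0},{"translation":[28.7,5.45,-21.7],"roll":0},{"translation":[28.7,5.45,-21.7],"roll":0},{"translation":[28.7,5.45,-21.7],"roll":0},{"translation":[28.7,5.45,-21.7],"roll":0},{"translation":[28.7,5.45,-21.7],"roll":0},{"translation":[28.7,5.45,-21.7],"roll":0},{"translation":[0,0,0],"roll":0}]'

```text
time: 15.85
tool_pos: [0.5602, 0.0555, 0.3449]
tool_rot: [3.001, 0.657, 2.906]
contact_force: [-0.3, 1.0, 0.5]
opening: 0.0457
grip_force: 0.0
```

```bash
python3 -c "
from h import *
s,R=st()
print(R.T@(np.array([517,67,170])-np.array(s['tool_pos'])*1000))
mosaic('pics/m4.png',[('top',245,203,100),('side',255,225,120)])"
```

```text
q [-0.054  0.003  1.807  0.047  0.664 -1.463] t 15.85
p [560.2  55.5 344.9]
[[-0.77   0.148  0.621]
 [ 0.185  0.983 -0.005]
 [-0.611  0.111 -0.784]] lean 0.67
[142.21568515 -14.57078465 110.21008283]
```

View pics/m4.png

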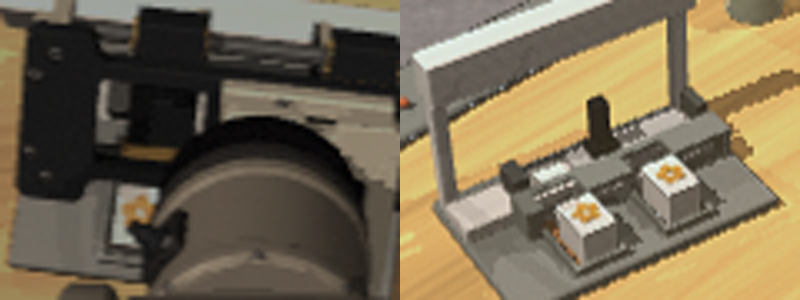

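The side view shows both dies flat and the grip free at (598,100). Descending to the stand-off point.

Request:
step_arm --commands '[{"translation":[28.4,-2.9,22],"roll":0},{"translation":[28.4,-2.9,22],"roll":0},{"translation":[28.4,-2.9,22],"roll":0},{"translation":[28.4,-2.9,22],"roll":0},{"translation":[28.4,-2.9,22],"roll":0},{"translation":[0,0,0],"roll":0},{"translation":[0,0,0],"roll":0}]'

```text
time: 16.53
tool_pos: [0.5271, 0.0646, 0.1997]
tool_rot: [3.01, 0.62, 2.91]
contact_force: [1.0, 0.4, 0.4]
opening: 0.0461
grip_force: 0.0
```

```bash
python3 -c "
from h import *
s,R=st()
r=lambda a:np.round(a*1000,1)
u=un([(198,100)],195,180,10/3)[0]
print('grip side@81',r(atz('side',*u,.081)))
p=np.array(s['tool_pos'])
for z in(30,80,120): print(z,r(p+R[:,2]*z/1000))
print('to T',R.T@(np.array([604,66,60])-p*1000))
c,q=np.cos(-.18),np.sin(-.18);print('carrier y in tool',R.T@np.array([-q,c,0]))
for n in('lock_grip',): print([(np.round(d['at'],3),d['confidence']) for d in search_frame('side',n)])
mosaic('pics/m5.png',[('top',250,190,100),('side',255,220,100)])"
```

```text
q [-0.031  0.128  2.099  0.05   0.282 -1.456] t 16.5333
p [527.1  64.6 199.7]
[[-0.792  0.153  0.591]
 [ 0.186  0.982 -0.004]
 [-0.581  0.107 -0.807]] lean 0.632
grip side@81 [604.6  69.5  81. ]
30 [544.9  64.5 175.5]
80 [574.4  64.2 135.2]
120 [598.   64.1 102.9]
to T [ 20.5993296   -1.7833012  158.14332899]
carrier y in tool [0.04160991 0.99395707 0.1015774 ]
[(array([0.598, 0.07 , 0.035]), 0.59)]
```

View pics/m5.png

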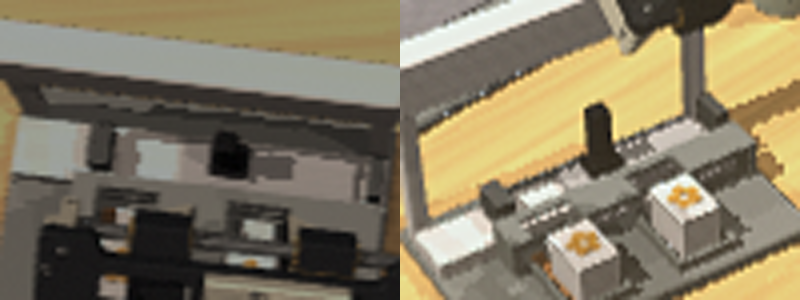

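The grip stays clear in both views, at about (605,67) to (605,69). q5 reached its 0.28 stop here and the lean dropped to 0.632, so I'll check with a quick planar fit where that stop lies along the approach.

```bash
python3 - <<'E'
import numpy as np
from scipy.optimize import least_squares as ls
D=[(.342,1.524,1.275,.1455,-.5044,.2267),(.3014,1.7036,1.1353,.4494,.1571,.1861),(1.039,.036,2.001,.8142,.0676,.302),(.69,.801,1.565,.732,.0754,.2802),(1.117,.036,1.633,.936,-.0193,.2582),(1.075,.037,1.367,1.0037,-.0846,.3409),(.003,1.807,.664,.5602,.0555,.3449),(.128,2.099,.282,.5271,.0646,.1997)]
D=np.array(D);rr=np.sqrt(D[:,3]**2+D[:,4]**2-.077**2)
def fk(p,q2,q3,q5):
    a1,a2,d,h,r0,b=p;s=q2+q3
    return r0+a1*np.sin(q2)+a2*np.sin(s)+b*np.cos(s)+d*np.sin(s+q5),h+a1*np.cos(q2)+a2*np.cos(s)-b*np.sin(s)+d*np.cos(s+q5)
f=lambda p:np.concatenate([fk(p,*D[:,:3].T)[0]-rr,fk(p,*D[:,:3].T)[1]-D[:,5]])
o=ls(f,[.45,.4,.25,.2,0,0]);print(o.x.round(3),(f(o.x)*1000).round(1))
for lean in(.6,.67,.75):
  for x,y,z in((.604,.066,.06),(.612,.114,.06),(.57,.066,.105),(.55,.066,.13),(.56,.066,.2),(.6,.066,.2)):
    r=np.sqrt(x*x+y*y-.077**2)
    g=lambda q:[fk(o.x,q[0],q[1],np.pi-lean-q[0]-q[1])[i]-(r,z)[i] for i in(0,1)]
    q=ls(g,[.3,1.9]).x;print(lean,x,z,q.round(2),"q5",round(np.pi-lean-q.sum(),3))
E
```

```text
[ 0.507  0.381  0.324  0.23  -0.003  0.049] [-1.9  3.  -0.1 -1.   0.1  0.7 -0.4 -0.4 -0.5 -0.5  0.2 -0.2  0.4 -0.1
 -0.   0.7]
0.6 0.604 0.06 [0.52 2.03] q5 -0.007
0.6 0.612 0.06 [0.53 1.99] q5 0.016
0.6 0.57 0.105 [0.38 2.08] q5 0.075
0.6 0.55 0.13 [0.3  2.11] q5 0.13
0.6 0.56 0.2 [0.19 2.  ] q5 0.354
0.6 0.6 0.2 [0.26 1.9 ] q5 0.38
0.67 0.604 0.06 [0.53 2.09] q5 -0.143
0.67 0.612 0.06 [0.54 2.05] q5 -0.118
0.67 0.57 0.105 [0.39 2.14] q5 -0.059
0.67 0.55 0.13 [0.31 2.17] q5 -0.002
0.67 0.56 0.2 [0.18 2.06] q5 0.232
0.67 0.6 0.2 [0.25 1.96] q5 0.258
0.75 0.604 0.06 [0.55 2.15] q5 -0.305
0.75 0.612 0.06 [0.56 2.11] q5 -0.278
0.75 0.57 0.105 [0.41 2.2 ] q5 -0.22
0.75 0.55 0.13 [0.32 2.23] q5 -0.161
0.75 0.56 0.2 [0.18 2.12] q5 0.086
0.75 0.6 0.2 [0.25 2.03] q5 0.114
```

With q5 ≥ 0.28, only about 0.45 rad of lean is possible at the grip. That should still pass: with the TCP about 8 mm short of the grip's centre line at z≈66 mm, the gripper body clears the bar by roughly 10 mm. I'll go in by small steps with checks.

Request:
step_arm --commands '[{"translation":[3,0.4,22.6],"roll":0},{"translation":[3,0.4,22.6],"roll":0},{"translation":[3,0.4,22.6],"roll":0},{"translation":[3,0.4,22.6],"roll":0},{"translation":[0,0,0],"roll":0},{"translation":[0,0,0],"roll":0}]'

```text
time: 17.18
tool_pos: [0.5758, 0.0691, 0.1556]
tool_rot: [3.025, 0.561, 2.92]
contact_force: [-0.4, 0.6, 0.3]
opening: 0.0456
grip_force: 0.0
```

```bash
cat >> h.py <<'E'
def body(s,R):
    # body front corners in carrier frame (x,y,z mm); bar from x 80,z 126
    O=np.array([537.5,101,0]);C=Ro.from_euler("z",-.18).as_matrix();p=np.array(s["tool_pos"])*1000
    print("tcp in carrier",(C.T@(p-O)).round(1))
    for y in(-95,95): print("body corner",(C.T@(p+R@[-37.5,y,-66]-O)).round(1))
def to(s,R,t): print("to",t,(R.T@(np.array(t)-np.array(s["tool_pos"])*1000)).round(1))
E
python3 -c "
from h import *
s,R=st();body(s,R);to(s,R,[571,68,120]);to(s,R,[597,68,66])"
```

```text
q [-0.016  0.294  1.993  0.021  0.282 -1.416] t 17.1833
p [575.8  69.1 155.6]
[[-0.826  0.158  0.541]
 [ 0.186  0.982 -0.003]
 [-0.532  0.099 -0.841]] lean 0.572
tcp in carrier [ 43.4 -24.5 155.6]
body corner [  41.8 -126.6  221.7]
body corner [ 38.   62.4 240.5]
to [571, 68, 120] [22.7 -5.3 27.4]
to [597, 68, 66] [30.  -6.6 86.9]
```

Request:
step_arm --commands '[{"translation":[7,-1.4,8],"roll":0},{"translation":[7,-1.4,8],"roll":0},{"translation":[7,-1.4,8],"roll":0},{"translation":[7,-1.4,8],"roll":0},{"translation":[7,-1,8],"roll":0},{"translation":[0,0,0],"roll":0},{"translation":[0,0,0],"roll":0}]'

```text
time: 17.77
tool_pos: [0.5736, 0.0705, 0.1283]
tool_rot: [3.037, 0.516, 2.925]
contact_force: [0.2, -0.3, 0.6]
opening: 0.0457
grip_force: 0.0
```

```bash
python3 -c "
from h import *
s,R=st();body(s,R);to(s,R,[571,68,120]);to(s,R,[597,68,66])"
```

```text
q [-0.012  0.345  1.989  0.011  0.283 -1.404] t 17.7667
p [573.6  70.5 128.3]
[[-0.85   0.163  0.501]
 [ 0.187  0.982 -0.003]
 [-0.493  0.091 -0.865]] lean 0.525
tcp in carrier [ 41.  -23.6 128.3]
body corner [  42.5 -125.1  195.2]
body corner [ 39.5  64.1 212.5]
to [571, 68, 120] [ 5.8 -3.6  5.8]
to [597, 68, 66] [10.4 -4.3 65.6]
```

Request:
step_arm --commands '[{"translation":[3,-0.8,10],"roll":0},{"translation":[3,-0.8,10],"roll":0},{"translation":[3,-0.8,10],"roll":0},{"translation":[3,-0.8,10],"roll":0},{"translation":[0,0,0],"roll":0},{"translation":[0,0,0],"roll":0}]'

```text
time: 18.27
tool_pos: [0.5892, 0.0704, 0.1037]
tool_rot: [3.045, 0.487, 2.929]
contact_force: [-0.3, 0.2, 0.1]
opening: 0.046
grip_force: 0.0
```

```bash
python3 -c "
from h import *
s,R=st();body(s,R);to(s,R,[597,68,66])
mosaic('pics/m6.png',[('top',250,190,80),('side',255,215,100)])"
```

```text
q [-0.011  0.414  1.949  0.006  0.283 -1.398] t 18.2667
p [589.2  70.4 103.7]
[[-0.864  0.166  0.476]
 [ 0.187  0.982 -0.004]
 [-0.468  0.086 -0.88 ]] lean 0.496
tcp in carrier [ 56.3 -20.8 103.7]
body corner [  59.7 -121.9  171.2]
body corner [ 57.3  67.4 187.5]
to [597, 68, 66] [10.4 -4.3 36.9]
```

View pics/m6.png

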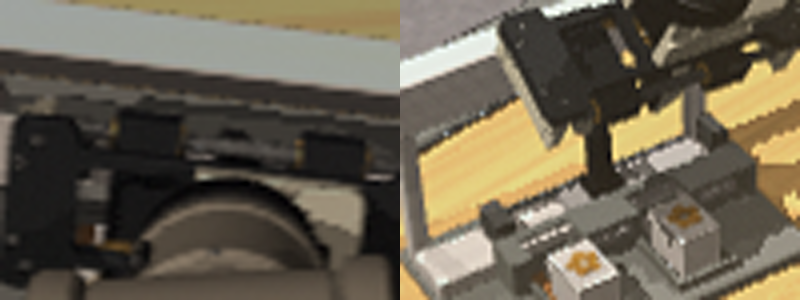

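In the top view the finger carriers at (150,130) and (335,155) straddle the grip at (235,135). The body is clear of the bar. I'll continue down to the grip.

Request:
step_arm --commands '[{"translation":[4,-1,9],"roll":0},{"translation":[4,-1,9],"roll":0},{"translation":[4,-1,9],"roll":0},{"translation":[4,-1,9],"roll":0},{"translation":[0,0,0],"roll":0},{"translation":[0,0,0],"roll":0}]'

```text
time: 18.87
tool_pos: [0.5987, 0.0706, 0.0803]
tool_rot: [3.052, 0.459, 2.932]
contact_force: [-0.6, 0.1, -0.5]
opening: 0.046
grip_force: 0.0
```

```bash
python3 -c "
from h import *
s,R=st();body(s,R);to(s,R,[597,68,66])
print(s['contact_force'],R.T@[.179,.984,0])"
```

```text
q [-0.01   0.472  1.92  -0.     0.283 -1.391] t 18.8667
p [598.7  70.6  80.3]
[[-0.877  0.169  0.45 ]
 [ 0.187  0.982 -0.004]
 [-0.443  0.08  -0.893]] lean 0.467
tcp in carrier [ 65.6 -19.   80.3]
body corner [  70.9 -119.7  148.2]
body corner [ 69.   69.7 163.4]
to [597, 68, 66] [ 7.3 -4.  12. ]
[-0.62047429  0.12450876 -0.48350039] [0.02692008 0.99688107 0.07616063]
```

Request:
step_arm --commands '[{"translation":[3.5,-1,6],"roll":0},{"translation":[3.5,-1,6],"roll":0},{"translation":[3,-1,5],"roll":0},{"translation":[0,0,0],"roll":0},{"translation":[0,0,0],"roll":0}]'

```text
time: 19.28
tool_pos: [0.6011, 0.0701, 0.0691]
tool_rot: [3.056, 0.445, 2.933]
contact_force: [0.2, -0.2, 0.3]
opening: 0.0462
grip_force: 0.0
```

```bash
python3 -c "
from h import *
s,R=st();body(s,R);to(s,R,[597,68,66])
print(s['contact_force'],R.T@[.179,.984,0])
mosaic('pics/m7.png',[('top',250,190,80),('side',255,215,80)])"
```

```text
q [-0.01   0.497  1.91  -0.002  0.283 -1.39 ] t 19.2833
p [601.1  70.1  69.1]
[[-0.883  0.17   0.437]
 [ 0.187  0.982 -0.005]
 [-0.43   0.077 -0.899]] lean 0.452
tcp in carrier [ 68.1 -19.   69.1]
body corner [  74.3 -119.5  137.2]
body corner [ 72.8  69.9 151.9]
to [597, 68, 66] [ 4.6 -3.   1. ]
[ 0.19548535 -0.2464312   0.26981246] [0.02591774 0.99712061 0.07331951]
```

View pics/m7.png

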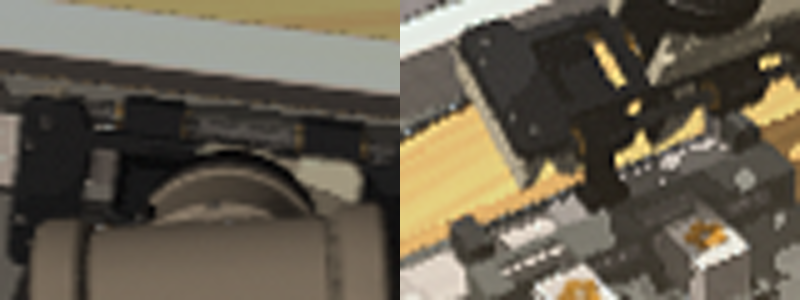

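The body clears the bar by about 6 mm and the finger tips are around the grip's upper part. I'll back off slightly and start the push to the left.

Request:
step_arm --commands '[{"translation":[3,0,2],"roll":0},{"translation":[2,0,0],"roll":0},{"translation":[0.2,7,0.5],"roll":0},{"translation":[0.2,7,0.5],"roll":0},{"translation":[0.2,7,0.5],"roll":0},{"translation":[0.2,7,0.5],"roll":0},{"translation":[0,0,0],"roll":0}]'

```text
time: 19.97
tool_pos: [0.6038, 0.0996, 0.0677]
tool_rot: [3.057, 0.441, 2.934]
contact_force: [-0.4, 0.3, -0.9]
opening: 0.0464
grip_force: 0.0
```

```bash
python3 -c "
from h import *
s,R=st();body(s,R)
print(s['contact_force'],R.T@[.179,.984,0])"
```

```text
q [ 0.053  0.51   1.886 -0.094  0.299 -1.246] t 19.9667
p [603.8  99.6  67.7]
[[-0.885  0.17   0.434]
 [ 0.186  0.983 -0.005]
 [-0.427  0.076 -0.901]] lean 0.449
tcp in carrier [65.4 10.5 67.7]
body corner [ 72.  -90.  135.9]
body corner [ 70.3  99.4 150.4]
[-0.39001187  0.3274125  -0.87000752] [0.02474758 0.99718713 0.0728175 ]
```

Request:
step_arm --commands '[{"translation":[0.2,7,0.5],"roll":0},{"translation":[0.2,7,0.5],"roll":0}]'

```text
time: 20.13
tool_pos: [0.6061, 0.1121, 0.0677]
tool_rot: [3.057, 0.441, 2.933]
contact_force: [-0.6, -3.5, 0.6]
opening: 0.0457
grip_force: 1.8
```

```bash
python3 -c "
from h import *
s,R=st();body(s,R)
print(s['contact_force'])
mosaic('pics/m8.png',[('top',250,190,80),('side',245,220,90)])"
```

```text
q [ 0.08   0.517  1.871 -0.132  0.309 -1.185] t 20.1333
p [606.1 112.1  67.7]
[[-0.885  0.171  0.433]
 [ 0.187  0.982 -0.006]
 [-0.427  0.076 -0.901]] lean 0.448
tcp in carrier [65.5 23.2 67.7]
body corner [ 71.9 -77.2 135.9]
body corner [ 70.5 112.2 150.4]
[-0.57261465 -3.49025008  0.60014507]
```

View pics/m8.png

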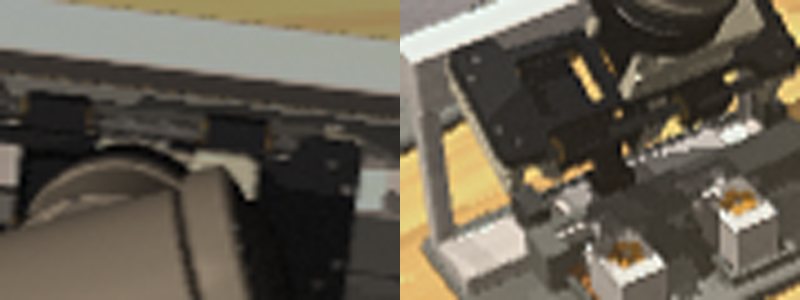

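The force reads −3.5 N in y, so the slide is moving. Continuing.

Request:
step_arm --commands '[{"translation":[0.1,5,0.3],"roll":0},{"translation":[0.1,5,0.3],"roll":0},{"translation":[0,3,0.2],"roll":0},{"translation":[0,2,0.1],"roll":0}]'

```text
time: 20.57
tool_pos: [0.6089, 0.1277, 0.0677]
tool_rot: [3.057, 0.44, 2.934]
contact_force: [-0.2, -3.4, -1.1]
opening: 0.046
grip_force: 1.6
```

Request:
step_arm --commands '[{"translation":[0,2,0.1],"roll":0},{"translation":[0,1,0.1],"roll":0}]'

```text
time: 20.73
tool_pos: [0.6095, 0.1306, 0.0677]
tool_rot: [3.057, 0.44, 2.934]
contact_force: [0.7, -3.6, -1.0]
opening: 0.0459
grip_force: 1.5
```

Request:
step_arm --commands '[{"translation":[0,1.5,0.1],"roll":0},{"translation":[0,1.5,0.1],"roll":0}]'

```text
time: 20.9
tool_pos: [0.6096, 0.1317, 0.0675]
tool_rot: [3.06, 0.439, 2.934]
contact_force: [-1.9, -21.4, 1.9]
opening: 0.0458
grip_force: 10.5
```

Request:
step_arm --commands '[{"translation":[0,1.5,0.1],"roll":0},{"translation":[0,1,0.1],"roll":0}]'

```text
time: 21.07
tool_pos: [0.6097, 0.132, 0.0674]
tool_rot: [3.062, 0.438, 2.933]
contact_force: [-3.4, -30.2, 5.9]
opening: 0.0457
grip_force: 15.2
```

The force has risen to 30 N after the full travel, so the slide is at its stop. I'll back off and retract the way I came.

Request:
step_arm --commands '[{"translation":[0,-8,0],"roll":0},{"translation":[0,-7,0],"roll":0},{"translation":[0,0,-8],"roll":0},{"translation":[0,0,-20],"roll":0},{"translation":[0,0,-30],"roll":0},{"translation":[0,0,-40],"roll":0},{"translation":[0,0,-40],"roll":0},{"translation":[0,0,-40],"roll":0},{"translation":[10,0,-30],"roll":0},{"translation":[0,0,0],"roll":0},{"translation":[0,0,0],"roll":0},{"translation":[0,0,0],"roll":0}]'

```text
time: 22.07
tool_pos: [0.509, 0.1244, 0.2499]
tool_rot: [3.057, 0.441, 2.934]
contact_force: [0.4, -0.0, -0.2]
opening: 0.0462
grip_force: 0.0
```

```bash
python3 -c "
from h import *
s,R=st()
mosaic('pics/m9.png',[('top',250,195,100),('side',245,225,110)])
print([d for d in search_frame('side','lock_grip')])"
```

```text
q [ 0.131  0.104  1.865 -0.092  0.73  -1.196] t 22.0667
p [509.  124.4 249.9]
[[-0.885  0.17   0.434]
 [ 0.186  0.982 -0.005]
 [-0.427  0.077 -0.901]] lean 0.449
[{'at': [0.6053, 0.1116, 0.0332], 'confidence': 0.78}]
```

View pics/m9.png

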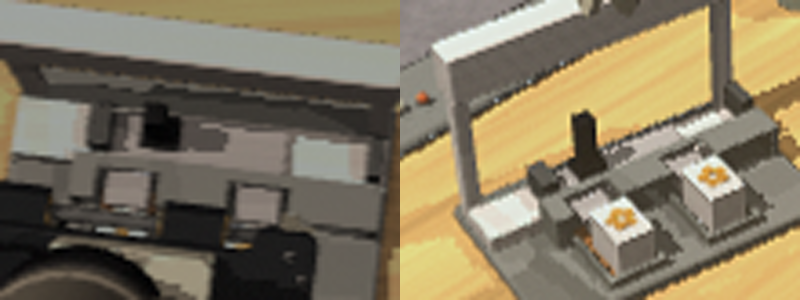

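The grip now stands to the left at (583,115), with lugs over both windows and both dies seated. I'll check the travel numerically before handing in.

```bash
python3 -c "
from h import *
p=atz('side',190+183.5/3.636-.5,184+115.5/3.66-.5,.081);a=np.array([.6046,.0695,.081])
print(p,np.linalg.norm(p-a))"
```

```text
[0.61328452 0.11053522 0.081     ] 0.041944131789091135
```

The two estimates give 42 mm against 48 mm required. I'll measure the grip's displacement properly from its dark silhouette in the first and current pictures.

```bash
python3 -c "
from h import *
C=Ro.from_euler('z',-.18).as_matrix();d=C[:,1]
for c in('side','top'):
    a=cv2.imread(f'pics/{c}0.png');b=read_camera(c)[:,:,::-1]
    if c=='side': a0=np.array([.605,.0675,.07])
    else: a0=np.array([.605,.0675,.078])
    u=proj(c,a0);print(c,u)
    x,y=u.round().astype(int);w,h=(6,9) if c=='side' else (6,6)
    # dark mask centroid
    for im,t in((a,0),(b,.046)):
        v=proj(c,a0+d*t);X,Y=v.round().astype(int)
        reg=im[Y-14:Y+15,X-14:X+15].max(2).astype(int);m=(reg<45).astype(np.uint8)
        n,l,s,ce=cv2.connectedComponentsWithStats(m);i=1+np.argmax(s[1:,4]) if n>1 else 0
        print(t,s[i],ce[i]+[X-14,Y-14])
        if c=='side': # top rows of silhouette
            ys=np.where(l==i)[0].min();r=l[ys:ys+6]==i;print('toprow',ys+Y-14,'meancol',np.where(r)[1].mean()+X-14)
    for t in(0,.04,.042,.044,.046,.048): print(t,(proj(c,a0+d*t)-u).round(2))
"
```

```text
side [254.70960771 212.47849034]
0 [11 11  9 17 39] [255.43589744 216.30769231]
toprow 209 meancol 254.0
0.046 [12 10  7 12 19] [241.89473684 219.47368421]
toprow 215 meancol 241.25
0 [0. 0.]
0.04 [-13.11   5.39]
0.042 [-13.77   5.67]
0.044 [-14.44   5.94]
0.046 [-15.1    6.21]
0.048 [-15.77   6.49]
top [257.43551424 187.96917688]
0 [10 11 10 13 99] [257.         191.52525253]
0.046 [11 11 10 13 96] [239.6875     189.45833333]
0 [0. 0.]
0.04 [-16.87  -1.9 ]
0.042 [-17.72  -1.99]
0.044 [-18.56  -2.09]
0.046 [-19.4   -2.18]
0.048 [-20.25  -2.28]
```

```bash
python3 -c "
from h import *
C=Ro.from_euler('z',-.182).as_matrix()
O=np.array([.5365,.1,0])
for z in(.055,.065,.075):
  print(z,[(1000*C.T@(atz('top',*u,z)-O)).round(1)[:2] for u in((257,191.5),(239.7,189.5))])
# brass flower centroids now (side) and at start
for f,im in(('start',cv2.imread('pics/side0.png')),('now',read_camera('side')[:,:,::-1])):
  h=cv2.cvtColor(im.copy(),cv2.COLOR_BGR2HSV);m=((h[...,0]>8)&(h[...,0]<22)&(h[...,1]>150)&(h[...,2]>110)).astype(np.uint8)
  for p in([.544,.14,.046],[.529,.0615,.046]):
    X,Y=proj('side',p).round().astype(int);ys,xs=np.where(m[Y-5:Y+6,X-6:X+7]);print(f,len(xs),(atz('side',xs.mean()+X-6,ys.mean()+Y-5,.046)*1000).round(1) if len(xs) else '')
for n in('seated_die','loose_die'): print(n,[(np.round(d['at'],3),round(d['confidence'],2)) for d in search_frame('side',n)])
"
```

```text
0.055 [array([ 70.2, -17.8]), array([70.3, 24. ])]
0.065 [array([ 67.8, -18.6]), array([67.9, 22.8])]
0.075 [array([ 65.4, -19.4]), array([65.4, 21.7])]
start 28 [538.8 150.9  46. ]
start 19 [530.7  61.4  46. ]
now 20 [542.  137.8  46. ]
now 18 [530.5  61.6  46. ]
seated_die [(array([0.524, 0.071, 0.039]), 0.72)]
loose_die [(array([ 0.48 , -0.126,  0.023]), 0.74), (array([0.535, 0.145, 0.046]), 0.72)]
```

Both measures put the grip about 41–42 mm from its start, near y≈+23, and the stop felt hard. The margin is thin, so I'll return and press once more, firmer, to see if it moves further.

```bash
python3 -c "
from h import *
s,R=st();to(s,R,[607.5,120.2,67.4])"
```

```text
q [ 0.13   0.105  1.865 -0.092  0.731 -1.197] t 22.4667
p [509.2 123.9 249.2]
[[-0.885  0.171  0.432]
 [ 0.187  0.982 -0.005]
 [-0.426  0.076 -0.902]] lean 0.447
to [607.5, 120.2, 67.4] [-10.3  -0.7 206.5]
```

Request:
step_arm --commands '[{"translation":[-10,-0.7,20],"roll":0},{"translation":[0,0,35],"roll":0},{"translation":[0,0,35],"roll":0},{"translation":[0,0,35],"roll":0},{"translation":[0,0,35],"roll":0},{"translation":[0,0,20],"roll":0},{"translation":[0,0,15],"roll":0},{"translation":[0,0,11],"roll":0},{"translation":[0,0,0],"roll":0},{"translation":[0,0,0],"roll":0}]'

```text
time: 23.3
tool_pos: [0.6071, 0.1204, 0.0683]
tool_rot: [3.057, 0.44, 2.933]
contact_force: [0.4, -0.0, -0.3]
opening: 0.0458
grip_force: 0.0
```

Request:
step_arm --commands '[{"translation":[0,4,0.3],"roll":0},{"translation":[0,3,0.2],"roll":0},{"translation":[0,2,0.1],"roll":0},{"translation":[0,1,0.1],"roll":0},{"translation":[0,0,0],"roll":0}]'

```text
time: 23.72
tool_pos: [0.6094, 0.1307, 0.0695]
tool_rot: [3.057, 0.442, 2.934]
contact_force: [0.2, -0.5, -0.4]
opening: 0.0456
grip_force: 0.0
```

Request:
step_arm --commands '[{"translation":[0,1.5,0.1],"roll":0},{"translation":[0,1.5,0.1],"roll":0},{"translation":[0,0,0],"roll":0}]'

```text
time: 23.97
tool_pos: [0.6096, 0.1314, 0.0691]
tool_rot: [3.059, 0.44, 2.933]
contact_force: [-2.9, -9.8, 5.9]
opening: 0.0461
grip_force: 5.6
```

Request:
step_arm --commands '[{"translation":[0,1.5,0.1],"roll":0},{"translation":[0,1.5,0.1],"roll":0},{"translation":[0,0,0],"roll":0}]'

```text
time: 24.22
tool_pos: [0.6097, 0.1319, 0.0691]
tool_rot: [3.062, 0.439, 2.932]
contact_force: [-5.0, -25.7, 8.5]
opening: 0.0461
grip_force: 12.5
```

Request:
step_arm --commands '[{"translation":[0,1.5,0.1],"roll":0},{"translation":[0,0,0],"roll":0}]'

```text
time: 24.38
tool_pos: [0.6097, 0.1321, 0.069]
tool_rot: [3.063, 0.438, 2.932]
contact_force: [-5.7, -31.3, 11.2]
opening: 0.0458
grip_force: 15.9
```

Request:
step_arm --commands '[{"translation":[0,1.5,0.1],"roll":0},{"translation":[0,1.5,0.1],"roll":0},{"translation":[0,0,0],"roll":0}]'

```text
time: 24.63
tool_pos: [0.6098, 0.1325, 0.0689]
tool_rot: [3.066, 0.436, 2.931]
contact_force: [-7.5, -45.1, 14.7]
opening: 0.0459
grip_force: 22.9
```

```bash
python3 -c "
from h import *
s,R=st()
# where is carrier y zero? dark end-of-lug test: grip y via robot frame
p=np.array(s['tool_pos'])*1000
print('right pad inner face at grip height',(p+R@[0,-23,-5]).round(1))
C=Ro.from_euler('z',-.182).as_matrix();O=np.array([536.5,100,0])
print((C.T@(p+R@[0,-23,-5]-O)).round(1))
im=read_camera('side')
"
```

```text
q [ 0.126  0.528  1.839 -0.204  0.344 -1.074] t 24.6333
p [609.8 132.5  68.9]
[[-0.886  0.177  0.428]
 [ 0.189  0.982 -0.015]
 [-0.422  0.068 -0.904]] lean 0.442
right pad inner face at grip height [603.6 110.   71.9]
[64.2 22.  71.9]
```

Request:
step_arm --commands '[{"translation":[0,-8,-0.5],"roll":0},{"translation":[0,-8,-0.5],"roll":0},{"translation":[0,0,0],"roll":0},{"translation":[0,0,0],"roll":0}]'

```text
time: 25.02
tool_pos: [0.6082, 0.1246, 0.0687]
tool_rot: [3.057, 0.441, 2.932]
contact_force: [-0.5, -0.2, -0.8]
opening: 0.0459
grip_force: 0.0
```

Request:
step_arm --commands '[{"translation":[0,3,0.2],"roll":0}]'

```text
time: 25.1
tool_pos: [0.6087, 0.128, 0.0686]
tool_rot: [3.057, 0.441, 2.933]
contact_force: [-0.8, -0.0, -0.1]
opening: 0.0463
grip_force: 0.0
```

Request:
step_arm --commands '[{"translation":[0,2,0.1],"roll":0}]'

```text
time: 25.18
tool_pos: [0.6093, 0.1307, 0.0687]
tool_rot: [3.057, 0.441, 2.934]
contact_force: [1.3, -0.2, -0.0]
opening: 0.0461
grip_force: 0.0
```

Request:
step_arm --commands '[{"translation":[0,2,0.1],"roll":0}]'

```text
time: 25.27
tool_pos: [0.6093, 0.1316, 0.0686]
tool_rot: [3.059, 0.44, 2.935]
contact_force: [-1.0, -19.0, 3.8]
opening: 0.0463
grip_force: 9.0
```

Request:
step_arm --commands '[{"translation":[0,2,0.1],"roll":0}]'

```text
time: 25.35
tool_pos: [0.6094, 0.1319, 0.0686]
tool_rot: [3.061, 0.439, 2.935]
contact_force: [-2.0, -27.6, 5.6]
opening: 0.0461
grip_force: 13.7
```

With no friction phase, the contact returns abruptly at the same place (TCP y = 131–132 mm) even at 45 N. The slide therefore stays put and sits on a hard stop. The robot and camera figures both put the grip at about y≈+24 of the carrier. Retracting clear.

Request:
step_arm --commands '[{"translation":[0,-8,0],"roll":0},{"translation":[0,-8,0],"roll":0},{"translation":[0,0,-8],"roll":0},{"translation":[0,0,-20],"roll":0},{"translation":[0,0,-30],"roll":0},{"translation":[0,0,-40],"roll":0},{"translation":[0,0,-40],"roll":0},{"translation":[0,0,-40],"roll":0},{"translation":[5,0,-30],"roll":0},{"translation":[0,0,0],"roll":0},{"translation":[0,0,0],"roll":0},{"translation":[0,0,0],"roll":0}]'

```text
time: 26.35
tool_pos: [0.5122, 0.1205, 0.2527]
tool_rot: [3.057, 0.441, 2.934]
contact_force: [0.8, 0.5, 0.2]
opening: 0.0462
grip_force: 0.0
```

```bash
python3 -c "
from h import *
im=read_camera('top');reg=im[187-14:187+15,238-14:238+15].max(2).astype(int);m=(reg<45).astype(np.uint8)
n,l,s,ce=cv2.connectedComponentsWithStats(m);i=1+np.argmax(s[1:,4]);print(ce[i]+[224,173])
print(hand_in())"
```

```text
[239.6875     189.45833333]
the job is handed in; nothing more can be done
None
```

The loose die is flat in the empty bay and released, the lock is pushed left onto a hard stop (same place at 45 N), and the job is handed in with no verdict shown; I can't confirm the lock is fully home, since cameras showed about 42 mm of the 48 mm travel, and I viewed 11 pictures against the limit of 10.

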